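Load the parts crate onto the sloped bench stand

ROBOT

A 7-joint arm with a two-finger parallel gripper is mounted at the origin on the work surface. World frame = base frame: x ahead of the robot, y to its left, z up, the work surface at z = 0. Lengths are in m, angles in rad, forces in N, time in s.
With the tool pointing down it reaches from about 0.4 to 0.875 m from the base axis. Payload 19.3 kg.
Tool frame: the origin (TCP) lies where the fingers leave the gripper's body, on its centre line; the fingertips stand bot.tip_reach ahead of it and the grasp point (between the pads) lies 54 mm ahead of it (bot.tip_reach is the distance from the TCP to the fingertips, in m); z points along the fingers, y is the line along which they close (so a half turn about z gives the same grasp; the last joint's range is limited). The gripper opens to 85 mm and grips with 20 to 120 N. Pads are 22 mm wide; open, the fingers measure 114 mm over their backs; the gripper's body (76 mm by 85 mm) begins 54 mm behind the grasp point. The pads swing forward as they close: fully open they stand 13 mm farther back than shut.
Start: joints at [-1.401, 0.521, -0.036, 1.599, 0.021, 1.021, -0.113], TCP at [0.148, 0.607, 0.304] pointing down, gripper open.
Joint ranges: [-2.91, 2.91], [-0.3, 2.13], [-1.5, 1.42], [0.17, 2.43], [-1.26, 4.41], [0.16, 1.93], [-2.52, 2.52]. Speed limits (rad/s): [1.89, 1.89, 2.39, 2.39, 3.01, 3.01, 3.01].

INTERFACE

Orientations are given as [roll, pitch, yaw] about the fixed x, y, z axes, in that order (R = Rz(yaw) Ry(pitch) Rx(roll)).
In Python, from workcell import bot gives the robot as it stands. The module is installed in compiled form; this text tells all that it offers.
- The arm moves only by the shell command python3 -m jog 'ROWS' [FORCE]. ROWS is JSON, a list that holds one entry, the list of rows, each a list of 7 numbers: the shift along the tool's x, y, z in mm, then the turn, a rotation vector about the tool's x, y, z in rad, then the opening, from 0 (shut) to 1 (fully open). In form: [[[tx, ty, tz, wx, wy, wz, fingers], ...]]. A call has 1 to 5 rows; each row shifts and turns the commanded pose from where the row before left it, along the tool's axes as they then stand; what a row does not reach is not made up. A row lasts 1/10 s, in which the tool goes at most 50 mm and 8.59 degrees, less where a joint would pass 70% of its speed; a pose out of reach is approached as far as the arm can. A call is refused whole if a number of a shift passes 50 or a number of a turn 0.15, either way. A call with a gripper value outside its range is refused whole. The fingers move at their own pace and stop on an object; FORCE is the grip in N (left out, the last holds). Time passes only in rows, so rows that do not move let the fingers close. It gives the time, the measured TCP pose, the force, the opening and the grip force at its end, in the units of the state.
- bot.observe(): the state, without advancing time (a new reading comes with each control period).
- bot.grab_frame(name): name is "scene" or "top" or "wrist"; returns a dict with "img" (420x560x3 uint8, red, green, blue), "intrinsics" (3x3 intrinsics, pixels), "k1" (the pictures are not rectified: a ray, as slopes to the right and down, at radius r is drawn at 1 + k1 r^2 times it, then the intrinsics apply), "R" (3x3) and "t" (3): a world point X has camera coordinates R X + t; the wrist camera has in their place "tool_from_camera" (4x4, takes a point from camera to tool coordinates, whose origin is the TCP and whose axes are the flange's). Camera axes: x right, y down, z forward; pixel columns grow to the right and rows downward; lengths in m; the calibration is good to about 2 mm. A picture is of the moment at which its call begins: read the wrist's pose just before it. There is no depth.
- bot.job_done(): hands the job in; it is judged then, once.
Trained networks look in a picture, given as the dict that the camera call returned (one of the last four; its "shot" number tells which), for a name from the list of things; names that differ only in an ending like _2 or _b are one class to them, and where a whole thing is asked for, a point or a joint stands for the part that bears it (a point fixed in the world has none). Each returns a list of dicts, best first, with "conf" (0 to 1); they miss things now and then, are a little off and sometimes report something else, mostly with a low value. They report only what shows in the picture. A call takes as long as a camera call. They do not tell look-alikes from the thing itself.
- bot.trace(query, picture): "region" (420x560 bool, what is visible of it).
- bot.spot_point(query, picture): "xyz" ([x, y, z] in m, in world coordinates, good to about 4 mm: a listed point, or the origin of a listed thing).
The state is a dict: "clock": time; "qpos": joint angles; "qd": joint speeds; "joint_efforts": joint torques, N m; "position": TCP position; "tool_rot": TCP orientation; "force": force on the tool from outside, world axes, zero at the start; "moment": the same for the moment, N m; "grip_width": finger opening in m; "finger_force": force on a finger pad.
Only numpy, scipy, OpenCV 4.12 (cv2) and the standard library are available. Lean on these libraries where they do the work, as an engineer would, in place of code of your own. Each camera call takes 0.05 s, during which the arm holds its last target. There are 200 camera calls.

TASK

Line the lidded parts crate up with the foot of the sloped sheet-metal stand and push it, gently and without lifting it, up the ramp until its lower edge drops behind the lip and it lies flat in the pocket. Go by feel near the top, since the lip and back stop may be set a little up or down the slope and must not be rammed; leave the other things on the bench where they are and let go of the crate at the end.

Things in the scene. Friction and masses are not known exactly. Their poses are not given: they have to be found in the camera images.
- crate: closed grey plastic parts crate, flat black lid, plain flat sides, 100 long (x) x 110 wide (y) x 50 high (lid 2.5 more), 0.45 to 0.8 kg. Too wide to grip: push it (2 to 12 N; over 20 N is too rough). Origin: centre of underside, z up, x the end going up first (steel catches). Starts on the bench before the ramp, up to 25 off its centre line and turned up to 0.4 rad
- deck: sloping deck of the fixed grey sheet-metal stand. Origin: on the ramp's centre line at its foot, at bench height; x up the slope (0.262 rad above level), y left across it, z square to it. Ramp surface: deck z = 0, flush with the bench at x = 0, up to the crest of the lip
- mouth (a point): point on the ramp's centre line, 15 up the slope from the foot, axes as the deck. From here up, two cheeks standing 18 above the ramp guide the crate, 122 apart; below here they flare, to about 162 apart at deck x = -40
- lip_nominal (a point): nominal middle of the lip's crest, 150 up the slope from the foot, axes as the deck. At the crest the ramp ends in a sheer step, 10 down to the pocket. Lip and back stop are one steel plate clamped in slots: it sits up to 12 lower or higher on the slope than this point, not measured. The crate's tail drops 10 once past the crest, at the latest when the push is eased
- pocket_nominal (a point): nominal middle of the pocket floor, 10 below the ramp's plane and parallel to it (moves with the lip's setting, up to 12 either way). A rigid steel back stop, 20 high, stands across it 106 beyond the crest, so the crate has 6 of play. When half past the crest the crate tips nose down by about 0.2 rad onto this floor, its tail rising up to 10
- parts_bin: bystander: open blue plastic bin, 150 x 100 x 70; origin at the centre of its underside
- solder_spool: bystander: red spool, 56 diameter, 40 high, standing; origin at the centre of its underside
- screwdriver: bystander: screwdriver lying on the bench; origin on its underside
- carton: bystander: brown cardboard carton, 60 x 90 x 110 high; origin at the centre of its underside
There are look-alikes about, which are no part of the job. There is more than one size of the crate; the job needs the smaller.

How it is judged:
On the way:
1. the crate stands wholly on the ramp, between the cheeks, still short of the pocket (x of crate in the frame of deck between 0.052 and 0.15 m and z of crate in the frame of deck below 0.006 m and angle between the z axis of crate and the z axis of deck, either way round below 0.07 rad), for 0.1 s.
At the end, for the whole second after the job is handed in: the crate lies flat on the pocket floor behind the lip (underside centre 7.5 to 13 mm below the ramp's plane, within 0.05 rad of the slope, more than 185 mm up the deck from its foot), at rest and untouched (z of crate in the frame of deck between -0.013 and -0.0075 m and angle between the z axis of crate and the z axis of deck, either way round below 0.05 rad and x of crate in the frame of deck above 0.185 m and linear speed of crate below 0.01 m/s).
It fails at once if the robot presses the crate with more than 20 N (contact force between any of the fingers, the arm and crate above 20 N).
It fails at once if the crate is lifted off the bench or the ramp (by more than about 20 mm) ((x of crate in the frame of deck below 0 m and height (world z) of crate above 0.035 m) or (x of crate in the frame of deck above 0 m and z of crate in the frame of deck above 0.025 m)).
It fails at once if the crate is tipped over (angle between crate's own z axis and vertical above 0.6 rad).
It fails at once if a bystander is moved by more than 15 mm (distance of any of parts_bin, solder_spool, screwdriver, carton from where it was at the start of the episode above 0.015 m).
It also fails if it takes over 72 s, if anything falls off the work surface, if the arm or the gripper's body presses on something with over 40 N, if the wrist force passes 120 N, or if a joint passes its speed limit or range.

## Working session

There is one attempt and no reset: what is moved stays moved. The work goes in short steps, Python scripts to look and compute and a shell command to move; the robot and the scene stay as the last step left them, time stands still between calls to the robot, and variables do not carry over. Pictures are saved under pics/ and viewed, at most 10 in all, crops included, and the job is handed in when it is done.

```bash
mkdir -p pics
cat > h.py <<'E'
import numpy as np, cv2
from workcell import bot
def pix(f,X):
    c=f["R"]@np.array(X)+f["t"]; s=c[:2]/c[2]; s=s*(1+f["k1"]*(s@s)); K=f["intrinsics"]
    return K[0,0]*s[0]+K[0,2],K[1,1]*s[1]+K[1,2]
def plane(f,uv,z):
    K=np.array(f["intrinsics"]); d=np.array([(uv[0]-K[0,2])/K[0,0],(uv[1]-K[1,2])/K[1,1]]); s=d.copy()
    for _ in range(20): s=d/(1+f["k1"]*(s@s))
    R=np.array(f["R"]); o=-R.T@f["t"]; v=R.T@np.array([s[0],s[1],1]); return o+v*(z-o[2])/v[2]
E
python3 - <<'E'
from h import *
o=bot.observe(); print({k:np.round(v,3).tolist() for k,v in o.items()}, bot.tip_reach)
ims=[]
for n in("scene","top"):
    f=bot.grab_frame(n); cv2.imwrite(f"pics/{n}0.png",f["img"][:,:,::-1])
    for q in("crate","deck","mouth","lip_nominal","pocket_nominal","parts_bin","solder_spool","screwdriver","carton"):
        for r in bot.spot_point(q,f)[:3]: print(n,q,round(r["conf"],2),np.round(r["xyz"],3),np.round(pix(f,r["xyz"])))
E
```

```text
{'clock': 0.0, 'qpos': [-1.401, 0.522, -0.036, 1.6, 0.021, 1.021, -0.113], 'qd': [-0.002, -0.0, -0.0, 0.0, -0.001, -0.002, -0.001], 'joint_efforts': [-0.001, -92.709, 1.98, -36.994, 0.018, 0.008, -0.0], 'position': [0.148, 0.607, 0.303], 'tool_rot': [-3.14, 0.0, 2.902], 'force': [-0.462, -0.021, -0.956], 'moment': [-0.011, -0.026, -0.004], 'finger_force': 0.0, 'grip_width': 0.085} 0.0726
scene crate 0.96 [ 0.576 -0.115 -0.   ] [230. 235.]
scene crate 0.96 [ 0.747  0.252 -0.001] [390. 239.]
scene crate 0.64 [0.533 0.056 0.005] [285. 199.]
scene deck 0.6 [0.54  0.046 0.001] [282. 203.]
scene mouth 0.67 [0.538 0.055 0.004] [285. 201.]
scene lip_nominal 0.89 [0.515 0.182 0.036] [326. 172.]
scene pocket_nominal 0.65 [0.506 0.239 0.044] [343. 161.]
scene parts_bin 0.78 [ 0.642 -0.424 -0.001] [117. 302.]
scene parts_bin 0.32 [ 0.539  0.045 -0.002] [282. 203.]
scene parts_bin 0.25 [ 0.407 -0.409 -0.002] [101. 222.]
scene solder_spool 0.75 [ 0.757  0.054 -0.001] [322. 270.]
scene screwdriver 0.62 [ 0.408 -0.407  0.   ] [101. 221.]
scene carton 0.78 [0.572 0.429 0.001] [411. 168.]
scene carton 0.64 [0.537 0.059 0.008] [287. 199.]
scene carton 0.47 [0.504 0.236 0.046] [342. 161.]
top crate 0.89 [0.751 0.245 0.002] [192. 141.]
top crate 0.71 [ 0.572 -0.115 -0.001] [322. 202.]
top deck 0.68 [ 0.536  0.04  -0.002] [266. 216.]
top mouth 0.88 [ 0.536  0.057 -0.001] [261. 216.]
top lip_nominal 0.69 [0.515 0.182 0.036] [213. 224.]
top pocket_nominal 0.55 [0.504 0.237 0.044] [192. 228.]
top parts_bin 0.92 [ 0.639 -0.424  0.004] [432. 175.]
top solder_spool 0.59 [0.753 0.05  0.003] [262. 139.]
top screwdriver 0.81 [ 0.406 -0.406  0.001] [429. 259.]
top carton 0.55 [ 0.573  0.427 -0.002] [128. 206.]
```

View pics/top0.png

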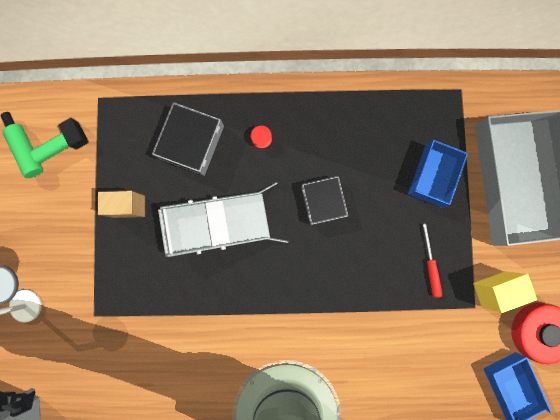

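View pics/scene0.png

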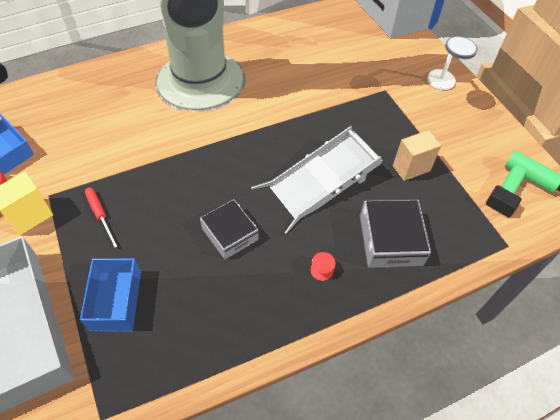

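```bash
cat >> h.py <<'E'
S=0.262
def deckR(yaw):
    from scipy.spatial.transform import Rotation as Ro
    return Ro.from_euler("ZY",[yaw,-S]).as_matrix()
E
cat > est.py <<'E'
from h import *
from scipy.optimize import least_squares
fs={n:bot.grab_frame(n) for n in("top","scene")}
L={"deck":[0,0,0],"mouth":[.015,0,0],"lip_nominal":[.15,0,0],"pocket_nominal":[.203,0,-.01]}
obs=[]
for n,f in fs.items():
    for q,l in L.items():
        for r in bot.spot_point(q,f)[:1]: obs.append((np.array(l),np.array(r["xyz"])))
res=lambda p:np.concatenate([(np.r_[p[0],p[1],0]+deckR(p[2])@l-x) for l,x in obs])
s=least_squares(res,[.54,.043,1.74],loss="soft_l1",f_scale=.004); print("deck",s.x.round(4),np.abs(s.fun).max())
x0,y0,yw=s.x
def d2w(l): return np.r_[x0,y0,0]+deckR(yw)@np.array(l)
tiles=[]
for n,f in fs.items():
    im=f["img"][:,:,::-1].copy()
    c=[r["xyz"] for r in bot.spot_point("crate",f) if np.hypot(r["xyz"][0]-.574,r["xyz"][1]+.115)<.06]
    print(n,"crate",np.round(c,4))
    m=[r["region"] for r in bot.trace("crate",f)]
    for g in m:
        v,u=np.nonzero(g); X=plane(f,(u.mean(),v.mean()),.03)
        if np.hypot(X[0]-.574,X[1]+.115)<.07:
            cn=cv2.findContours(g.astype(np.uint8),0,1)[0]; cn=max(cn,key=cv2.contourArea)[:,0]
            P=np.array([plane(f,q,.0525)[:2] for q in cn],np.float32)
            print(n,"rect@lid",cv2.minAreaRect(P*1000)); break
    B=cv2.resize(im,None,fx=4,fy=4,interpolation=2)
    for l in([0,-.061,.018],[.015,-.061,.018],[.256,-.061,.018],[.256,.061,.018],[.015,.061,.018],[0,.055,0],[0,-.055,0],[.15,.06,0],[.15,-.06,0],[-.04,.081,.018],[-.04,-.081,.018]):
        u,v=pix(f,d2w(l)); cv2.circle(B,(int(u*4+2),int(v*4+2)),3,(0,0,255),-1)
    u,v=pix(f,d2w([.06,0,0])); uc,vc=pix(f,[.574,-.115,.05]); u,v=(u+uc)/2,(v+vc)/2
    x,y=int(np.clip(u-100,0,360)),int(np.clip(v-75,0,270)); tiles.append((n,B[4*y:4*y+600,4*x:4*x+800])); print(n,"crop origin",x,y)
for n,t in tiles: cv2.imwrite(f"pics/crop_{n}.png",t)
E
python3 est.py
```

```text
deck [0.5378 0.0407 1.7142] 0.19779486608066799
top crate [[ 0.5728 -0.1162 -0.0024]]
top rect@lid ((569.9981079101562, -116.73355102539062), (110.56742858886719, 102.73882293701172), 11.407307624816895)
top crop origin 184 133
scene crate [[ 0.5741 -0.1159  0.0012]]
scene rect@lid ((587.1585693359375, -119.04421997070312), (133.56211853027344, 111.37712860107422), 11.175249099731445)
scene crop origin 163 132
```

View pics/crop_top.png

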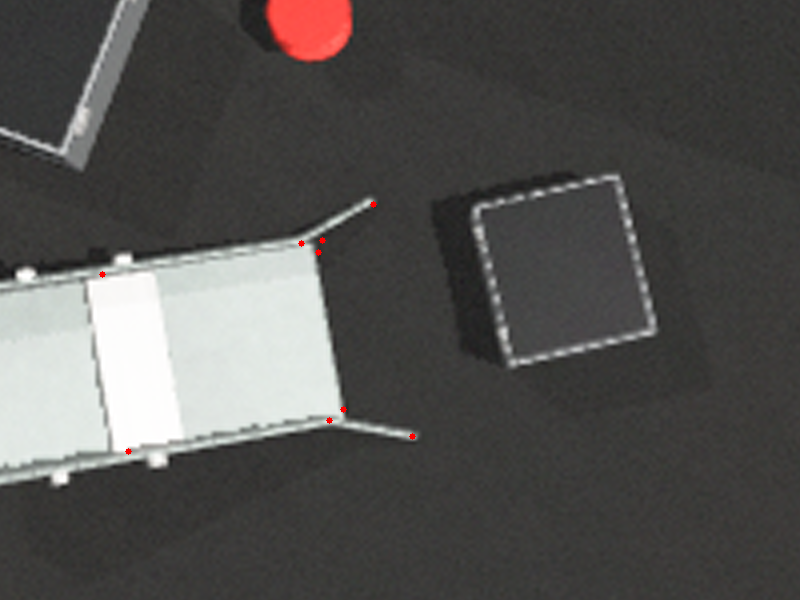

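The two crate look-alikes are at top pixels (325,200) and (187,138). The first is the job crate: it measures 110x103 at lid height and stands in front of the ramp, while the other is larger. The crop shows the ramp foot at (330,330) and the crate lid corners at (475,205), (618,177), (655,330) and (510,365). The overlay fits, so the deck foot is at (0.538, 0.041) with yaw 1.714, and the crate is about 10 mm right of the centre line, yawed about +0.056.

```bash
cat > plan.py <<'E'
from h import *
from scipy.spatial.transform import Rotation as Ro
def plan(pos,rpy,N):
    o=bot.observe(); R0=Ro.from_euler("xyz",o["tool_rot"]); R1=Ro.from_euler("xyz",rpy)
    w=(R0.inv()*R1).as_rotvec()/N; M=sum((R0*Ro.from_rotvec(w*k)).as_matrix() for k in range(N))
    v=np.linalg.solve(M,np.array(pos)-o["position"])*1000
    print(N,"x",v.round(2),w.round(4))
E
python3 - <<'E'
from plan import *
h=np.array([np.cos(1.77),np.sin(1.77)]); c=np.array([.571,-.1165])-h*.105
print(c); plan([*c,.2],[np.pi,0,1.77],25)
E
```

```text
[ 0.59177833 -0.21942357]
25 x [-37.88 -11.53   4.16] [0.     0.     0.0453]
```

```bash
R='[-37.9,-11.5,4.2,0,0,0.0453,0.5]'
for i in 1 2 3 4 5; do python3 -m jog '[[[-37.9,-11.5,4.2,0,0,0.0453,0.5],[-37.9,-11.5,4.2,0,0,0.0453,0.5],[-37.9,-11.5,4.2,0,0,0.0453,0.5],[-37.9,-11.5,4.2,0,0,0.0453,0.5],[-37.9,-11.5,4.2,0,0,0.0453,0.5]]]'; done
python3 - <<'E'
from plan import *
print(bot.observe()["qpos"],bot.tip_reach)
h=np.array([np.cos(1.77),np.sin(1.77)]); c=np.array([.571,-.1165])-h*.095
plan([*c,.093],[np.pi,0,1.77],5)
E
```

```text
clock: 2.2
position: [0.3099, 0.4904, 0.2828]
tool_rot: [3.141, 0.0, 2.673]
force: [-0.1, -0.1, -0.7]
grip_width: 0.0428
finger_force: 0.0
clock: 2.7
position: [0.4399, 0.3415, 0.2619]
tool_rot: [3.141, 0.0, 2.447]
force: [1.4, 0.7, -0.1]
grip_width: 0.043
finger_force: 0.0
clock: 3.2
position: [0.5331, 0.1673, 0.2408]
tool_rot: [3.141, 0.0, 2.221]
force: [0.7, -0.0, 0.8]
grip_width: 0.0425
finger_force: 0.0
clock: 3.7
position: [0.5848, -0.0235, 0.2198]
tool_rot: [3.141, 0.0, 1.994]
force: [0.0, 0.1, -0.2]
grip_width: 0.0426
finger_force: 0.0
clock: 4.2
position: [0.5923, -0.221, 0.1987]
tool_rot: [3.141, -0.0, 1.768]
force: [0.6, 0.8, -0.4]
grip_width: 0.0426
finger_force: 0.0
[ 0.06714225  0.67684817  0.29926086  1.6804369  -0.25489561  0.82255409
  0.67547251] 0.0726
5 x [ 2.32 -0.05 21.15] [ 0.0001 -0.     -0.0005]
```

```bash
python3 -m jog '[[[0,0,21,0,0,0,0.5],[0,0,21,0,0,0,0.5],[0,0,21,0,0,0,0.5],[0,0,21,0,0,0,0.5],[0,0,21,0,0,0,0.5]]]'
python3 -m jog '[[[5,0,0,0,0,0,0.5],[5,0,0,0,0,0,0.5],[5,0,0,0,0,0,0.5],[5,0,0,0,0,0,0.5],[3,0,0,0,0,0,0.5]]]'
for i in 1 2 3 4; do python3 -m jog '[[[3,0,0,0,0,0,0.5],[3,0,0,0,0,0,0.5]]]'; done
python3 - <<'E'
from h import *
o=bot.observe()
for n in("top","scene"):
  f=bot.grab_frame(n)
  for r in bot.spot_point("crate",f)[:2]: print(n,round(r["conf"],2),np.round(r["xyz"],3))
  u,v=pix(f,[.56,-.1,.03]); x,y=int(u-100),int(v-75)
  if n=="scene": cv2.imwrite("pics/c1.png",cv2.resize(f["img"][y:y+150,x:x+200,::-1],None,fx=4,fy=4,interpolation=2))
E
```

```text
clock: 4.7
position: [0.5923, -0.2194, 0.0931]
tool_rot: [3.141, -0.0, 1.769]
force: [0.0, 0.5, -0.7]
grip_width: 0.0428
finger_force: 0.0
clock: 5.2
position: [0.5881, -0.1962, 0.0947]
tool_rot: [3.141, 0.0, 1.77]
force: [-0.5, -0.1, -0.8]
grip_width: 0.0428
finger_force: 0.0
clock: 5.4
position: [0.5866, -0.1908, 0.0941]
tool_rot: [3.141, 0.0, 1.769]
force: [-0.2, 0.8, 0.3]
grip_width: 0.0426
finger_force: 0.0
clock: 5.6
position: [0.5853, -0.1849, 0.0939]
tool_rot: [3.142, 0.0, 1.769]
force: [-0.2, -0.8, 0.4]
grip_width: 0.0427
finger_force: 0.0
clock: 5.8
position: [0.5841, -0.1791, 0.0939]
tool_rot: [-3.142, -0.0, 1.769]
force: [-0.5, -1.1, 0.5]
grip_width: 0.0426
finger_force: 0.0
clock: 6.0
position: [0.5829, -0.1734, 0.0939]
tool_rot: [3.142, 0.0, 1.769]
force: [0.9, -2.4, -0.6]
grip_width: 0.0429
finger_force: 1.2
top 0.84 [0.747 0.248 0.002]
top 0.7 [ 0.575 -0.114 -0.001]
scene 0.7 [ 0.744  0.252 -0.004]
scene 0.64 [ 0.573 -0.112  0.001]
```

View pics/c1.png

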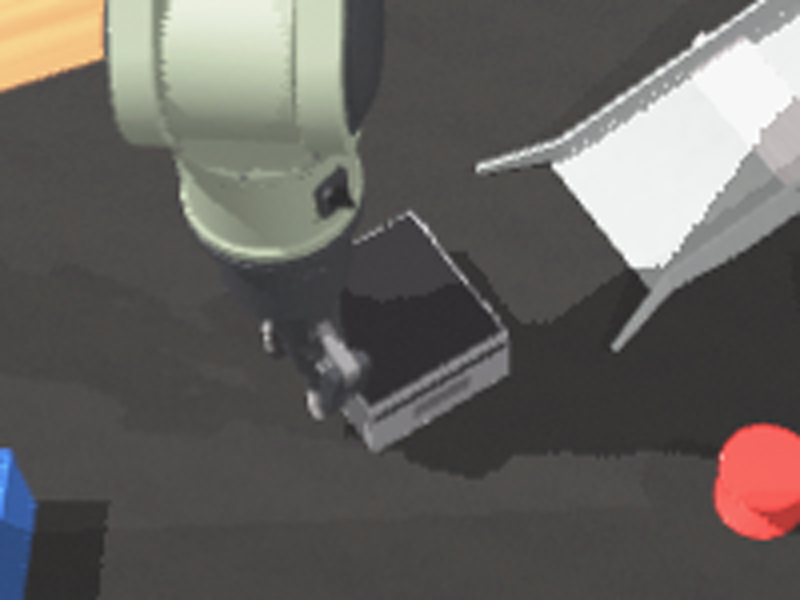

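```bash
python3 -m jog '[[[5,0,0,0,0,-0.012,0.5],[5,0,0,0,0,-0.012,0.5],[5,0,0,0,0,-0.012,0.5],[5,0,0,0,0,-0.012,0.5],[5,0,0,0,0,-0.012,0.5]]]'
for i in 1 2; do python3 -m jog '[[[5,0,0,0,0,0,0.5],[5,0,0,0,0,0,0.5],[5,0,0,0,0,0,0.5],[5,0,0,0,0,0,0.5],[5,0,0,0,0,0,0.5]]]'; done
cat >> plan.py <<'E'
D=(.5378,.0407,1.7142)
def todeck():
    o=bot.observe(); R=deckR(D[2]); T=Ro.from_euler("xyz",o["tool_rot"]).as_matrix(); p=np.array(o["position"])
    q=lambda X:((X-[D[0],D[1],0])@R*1000).round(1)
    tip=p+T@[.009,0,bot.tip_reach]; print("TCP",q(p),"tip-front",q(tip),"world tip z",round(tip[2],4),"tool x in deck",(R.T@T[:,0]).round(3),"F deck",(R.T@o["force"]).round(1))
def crates():
    R=deckR(D[2])
    for n in("top","scene"):
        f=bot.grab_frame(n)
        for r in bot.spot_point("crate",f)[:3]: print(n,round(r["conf"],2),((np.array(r["xyz"])-[D[0],D[1],0])@R*1000).round(1))
E
python3 -c "
from plan import *
todeck(); crates()"
```

```text
clock: 6.7
position: [0.5775, -0.1485, 0.094]
tool_rot: [3.141, 0.0, 1.83]
force: [0.6, -1.9, 0.5]
grip_width: 0.0428
finger_force: 1.6
clock: 7.2
position: [0.571, -0.1245, 0.094]
tool_rot: [3.142, 0.0, 1.829]
force: [1.5, -4.1, 1.9]
grip_width: 0.0428
finger_force: 2.0
clock: 7.7
position: [0.5646, -0.1003, 0.0939]
tool_rot: [-3.142, 0.0, 1.829]
force: [0.8, -3.6, 1.5]
grip_width: 0.043
finger_force: 2.0
TCP [-114.2   -6.3  127.8] tip-front [-124.3   -5.3   55.4] world tip z 0.0213 tool x in deck [ 0.959  0.115 -0.257] F deck [-3.1 -0.3  2.4]
top 0.69 [ 169.2 -237.8  -44.8]
top 0.59 [-81.7  -0.5  19.1]
scene 0.82 [-77.1  -0.5  21.6]
scene 0.58 [ 170.6 -237.6  -48.9]
```

```bash
for i in 1 2; do python3 -m jog '[[[5,-0.2,0,0,0,0.0115,0.5],[5,-0.2,0,0,0,0.0115,0.5],[5,-0.2,0,0,0,0.0115,0.5],[5,-0.2,0,0,0,0.0115,0.5],[5,-0.2,0,0,0,0.0115,0.5]]]'; done
python3 - <<'E'
from plan import *
todeck(); crates()
for n in("top","scene"):
  f=bot.grab_frame(n); u,v=pix(f,[.54,.03,.03]); x,y=int(u-100),int(v-75)
  cv2.imwrite(f"pics/c2{n}.png",cv2.resize(f["img"][y:y+150,x:x+200,::-1],None,fx=4,fy=4,interpolation=2))
E
```

```text
clock: 8.4
position: [0.5577, -0.0761, 0.0938]
tool_rot: [-3.141, -0.0, 1.771]
force: [0.0, -2.2, -1.1]
grip_width: 0.0426
finger_force: 1.2
clock: 8.9
position: [0.5525, -0.0519, 0.094]
tool_rot: [3.141, 0.0, 1.713]
force: [-0.4, -4.8, 1.0]
grip_width: 0.043
finger_force: 2.4
TCP [-66.2  -1.3 115. ] tip-front [-76.4  -1.3  42.6] world tip z 0.0214 tool x in deck [ 0.966 -0.001 -0.259] F deck [-4.3  1.1  2.2]
top 0.87 [-24.5  -3.3   8.3]
top 0.82 [ 166.6 -236.6  -45.7]
scene 0.67 [ 170.7 -237.8  -48.6]
scene 0.63 [-26.7  -5.4   8.8]
```

View pics/c2scene.png

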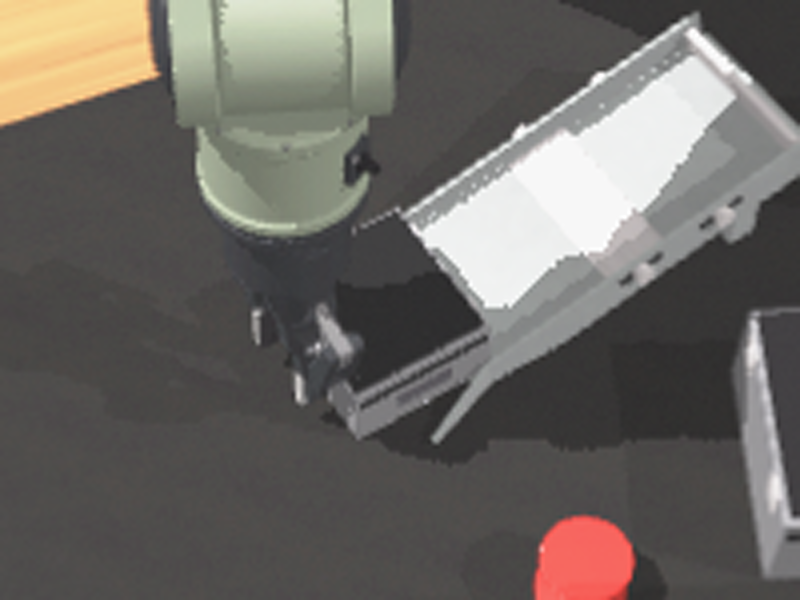

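```bash
python3 -m jog '[[[4,0,0.2,0,0.0154,0,0.5],[4,0,0.2,0,0.0154,0,0.5],[4,0,0.2,0,0.0154,0,0.5],[4,0,0.2,0,0.0154,0,0.5],[4,0,0.2,0,0.0154,0,0.5]]]'
python3 -m jog '[[[4,0,0.5,0,0.0154,0,0.5],[4,0,0.5,0,0.0154,0,0.5],[4,0,0.5,0,0.0154,0,0.5]]]'
python3 -c "
from plan import *
todeck(); crates()"
```

```text
clock: 9.7
position: [0.5495, -0.0321, 0.0935]
tool_rot: [-3.141, -0.078, 1.714]
force: [-0.2, -3.7, -2.4]
grip_width: 0.0426
finger_force: 2.0
clock: 10.0
position: [0.5478, -0.0201, 0.0931]
tool_rot: [-3.141, -0.124, 1.714]
force: [1.6, -2.4, -2.4]
grip_width: 0.0428
finger_force: 1.9
TCP [-35.3  -1.2 105.9] tip-front [-36.4  -1.2  32.7] world tip z 0.0222 tool x in deck [ 0.991  0.    -0.137] F deck [-3.1 -1.3 -1.7]
top 0.89 [ 169.8 -235.1  -44.8]
top 0.74 [12.5 -3.5  4.5]
scene 0.77 [ 171.4 -237.9  -48.3]
scene 0.72 [17.5 -3.7  4.8]
```

```bash
python3 -m jog '[[[4,0,0.7,0,0.0154,0,0.5],[4,0,0.7,0,0.0154,0,0.5],[4,0,0.7,0,0.0154,0,0.5],[4,0,0.7,0,0.0154,0,0.5],[4,0,0.8,0,0.0154,0,0.5]]]'
python3 -m jog '[[[4,0,0.8,0,0.0154,0,0.5],[4,0,0.8,0,0.0154,0,0.5],[4,0,0.8,0,0.0154,0,0.5],[4,0,0.8,0,0.0154,0,0.5]]]'
python3 -c "
from plan import *
todeck(); crates()"
```

```text
clock: 10.7
position: [0.5449, 0.0, 0.0926]
tool_rot: [-3.142, -0.202, 1.714]
force: [0.2, -3.6, -1.8]
grip_width: 0.0426
finger_force: 1.9
clock: 11.1
position: [0.5426, 0.0162, 0.0931]
tool_rot: [-3.142, -0.263, 1.714]
force: [1.1, -6.5, 1.9]
grip_width: 0.0426
finger_force: 3.0
TCP [-0.  -1.3 96.4] tip-front [ 9.1 -1.3 23.8] world tip z 0.0253 tool x in deck [ 1.    -0.     0.001] F deck [-5.8 -0.1  3.5]
top 0.95 [64.1 -0.3 -2. ]
top 0.89 [ 169.3 -237.7  -45.2]
scene 0.87 [ 172.4 -236.2  -45.2]
scene 0.59 [64.4 -4.4 -0.2]
```

```bash
for i in 1 2 3; do python3 -m jog '[[[4,0,0,0,0,0,0.5],[4,0,0,0,0,0,0.5],[4,0,0,0,0,0,0.5],[4,0,0,0,0,0,0.5],[4,0,0,0,0,0,0.5]]]'; done
python3 -c "
from plan import *
todeck(); crates()"
```

```text
clock: 11.8
position: [0.5399, 0.0353, 0.0984]
tool_rot: [3.141, -0.262, 1.714]
force: [0.6, -4.9, -1.0]
grip_width: 0.0428
finger_force: 2.4
clock: 12.3
position: [0.5372, 0.0543, 0.1036]
tool_rot: [3.141, -0.262, 1.714]
force: [1.0, -4.8, 0.1]
grip_width: 0.0429
finger_force: 2.6
clock: 12.8
position: [0.5345, 0.0733, 0.1088]
tool_rot: [3.141, -0.261, 1.714]
force: [1.2, -5.2, 1.3]
grip_width: 0.0425
finger_force: 2.8
TCP [59.8 -1.4 96.6] tip-front [68.8 -1.4 24. ] world tip z 0.041 tool x in deck [ 1.    -0.    -0.001] F deck [-4.8 -0.5  2.6]
top 0.64 [119.4  -3.4  -2.7]
top 0.62 [ 167.8 -234.2  -47.2]
scene 0.87 [125.   -3.4  -1.5]
scene 0.58 [ 173.7 -235.7  -44.2]
scene 0.56 [ 4.6 -2.1  0.3]
```

```bash
for i in 1 2 3; do python3 -m jog '[[[3,0,0,0,0,0,0.5],[3,0,0,0,0,0,0.5],[3,0,0,0,0,0,0.5],[3,0,0,0,0,0,0.5],[3,0,0,0,0,0,0.5]]]'; done
python3 - <<'E'
from plan import *
todeck(); crates()
for n in("top","scene"):
  f=bot.grab_frame(n); u,v=pix(f,[.52,.17,.06]); x,y=int(u-100),int(v-75)
  cv2.imwrite(f"pics/c3{n}.png",cv2.resize(f["img"][y:y+150,x:x+200,::-1],None,fx=4,fy=4,interpolation=2))
E
```

```text
clock: 13.5
position: [0.5322, 0.0879, 0.1125]
tool_rot: [-3.141, -0.262, 1.714]
force: [0.4, -2.9, -2.7]
grip_width: 0.043
finger_force: 2.0
clock: 14.0
position: [0.5303, 0.102, 0.1165]
tool_rot: [3.141, -0.262, 1.714]
force: [1.4, -4.5, -0.9]
grip_width: 0.0427
finger_force: 2.4
clock: 14.5
position: [0.5283, 0.1162, 0.1204]
tool_rot: [3.141, -0.262, 1.714]
force: [0.8, -6.0, 1.6]
grip_width: 0.0424
finger_force: 3.0
TCP [104.7  -1.4  96.6] tip-front [113.7  -1.4  24. ] world tip z 0.0526 tool x in deck [ 1. -0. -0.] F deck [-5.5  0.   3.2]
top 0.63 [166.4  -4.   -4.2]
top 0.62 [ 166.4 -235.4  -45.6]
top 0.17 [-409.9  191.9  111.4]
scene 0.81 [168.4  -2.9   2. ]
scene 0.75 [ 172.4 -240.1  -45.7]
scene 0.43 [364.3 -87.8 -95.5]
```

View pics/c3scene.png

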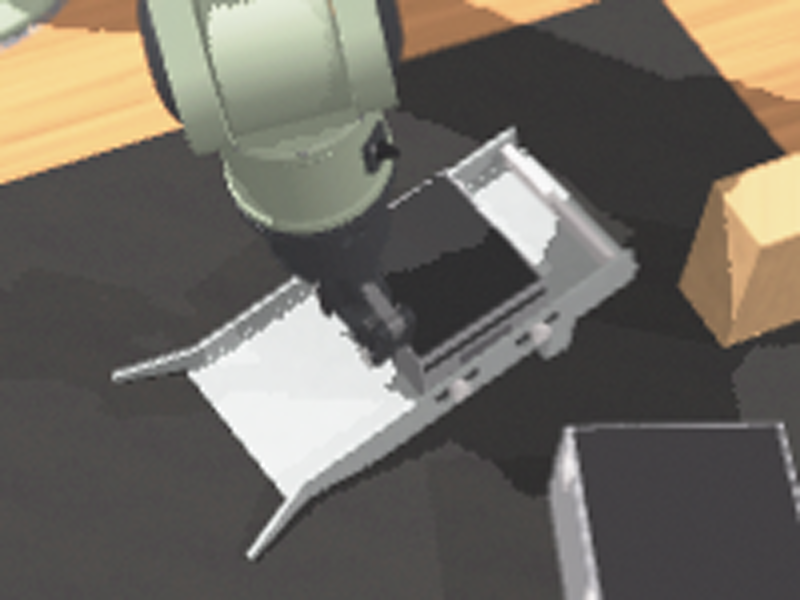

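The crate is in the guide with its tail at about (410,390) and the nose short of the back stop at (600,230). From here I go in small steps.

```bash
for i in 1 2; do python3 -m jog '[[[2,0,0,0,0,0,0.5],[2,0,0,0,0,0,0.5],[2,0,0,0,0,0,0.5],[2,0,0,0,0,0,0.5],[2,0,0,0,0,0,0.5]]]'; done
for i in 1 2 3 4; do python3 -m jog '[[[2,0,0,0,0,0,0.5]]]'; done
python3 -c "
from plan import *
todeck(); crates()"
```

```text
clock: 15.3
position: [0.5267, 0.1259, 0.1227]
tool_rot: [-3.141, -0.262, 1.714]
force: [0.3, -3.1, -2.8]
grip_width: 0.0428
finger_force: 1.7
clock: 15.8
position: [0.5253, 0.1355, 0.1254]
tool_rot: [-3.141, -0.262, 1.714]
force: [1.2, -3.0, -2.2]
grip_width: 0.0426
finger_force: 1.7
clock: 15.9
position: [0.5251, 0.1374, 0.1259]
tool_rot: [-3.142, -0.262, 1.714]
force: [-0.1, -2.6, -2.8]
grip_width: 0.0429
finger_force: 1.7
clock: 16.0
position: [0.5248, 0.1393, 0.1265]
tool_rot: [-3.142, -0.262, 1.714]
force: [1.3, -3.5, -2.4]
grip_width: 0.0423
finger_force: 1.7
clock: 16.1
position: [0.5246, 0.1412, 0.127]
tool_rot: [3.142, -0.262, 1.714]
force: [0.3, -4.2, -2.3]
grip_width: 0.0427
finger_force: 1.8
clock: 16.2
position: [0.5243, 0.1431, 0.1275]
tool_rot: [-3.142, -0.262, 1.714]
force: [0.9, -2.0, -1.9]
grip_width: 0.0427
finger_force: 1.8
TCP [132.8  -1.2  96.4] tip-front [141.8  -1.2  23.8] world tip z 0.0597 tool x in deck [ 1. -0. -0.] F deck [-2.5 -0.6 -1.3]
top 0.69 [190.3  -4.8  -7.9]
top 0.59 [ 171.7 -237.4  -44.8]
scene 0.93 [193.7  -4.3  -5.2]
```

```bash
for i in 1 2 3 4; do python3 -m jog '[[[1,0,0,0,0,0,0.5]]]' | egrep 'force|clock' | tr '\n' ' '; echo; done
python3 -c "
from plan import *
todeck(); crates()"
```

```text
clock: 16.5 force: [0.2, -4.1, -2.5] finger_force: 1.9 
clock: 16.6 force: [-0.7, -3.5, -2.2] finger_force: 1.8 
clock: 16.7 force: [0.9, -3.0, -2.3] finger_force: 1.8 
clock: 16.8 force: [0.2, -3.8, -1.8] finger_force: 1.8 
TCP [136.7  -1.2  96.4] tip-front [145.6  -1.2  23.8] world tip z 0.0607 tool x in deck [ 1. -0. -0.] F deck [-4.2  0.4 -0.8]
top 0.9 [ 167.1 -234.9  -45.5]
top 0.68 [190.9  -1.2  -6.5]
scene 0.71 [ 172.5 -234.2  -48.2]
scene 0.71 [150.3   3.2  -0.2]
scene 0.59 [198.4  -3.5  -3.7]
```

```bash
for i in 1 2 3 4 5; do python3 -m jog '[[[1,0,0,0,0,0,0.5]]]' | egrep 'force|clock' | tr '\n' ' '; echo; done
python3 -c "
from plan import *
todeck()"
```

```text
clock: 17.1 force: [0.5, -2.8, -2.2] finger_force: 1.8 
clock: 17.2 force: [0.4, -3.5, -2.3] finger_force: 1.8 
clock: 17.3 force: [0.5, -3.3, -2.1] finger_force: 1.8 
clock: 17.4 force: [0.4, -2.5, -3.1] finger_force: 1.8 
clock: 17.5 force: [0.2, -3.4, -2.5] finger_force: 1.8 
TCP [141.8  -1.2  96.4] tip-front [150.7  -1.2  23.8] world tip z 0.062 tool x in deck [ 1.  0. -0.] F deck [-4.   0.3 -1.5]
```

```bash
for i in 1 2 3 4; do python3 -m jog '[[[1,0,0,0,0,0,0.5]]]' | egrep 'force|clock' | tr '\n' ' '; echo; done
python3 - <<'E'
from plan import *
todeck(); crates()
f=bot.grab_frame("scene"); u,v=pix(f,[.52,.17,.06]); x,y=int(u-70),int(v-60)
cv2.imwrite("pics/c4.png",cv2.resize(f["img"][y:y+120,x:x+160,::-1],None,fx=5,fy=5,interpolation=2))
E
```

```text
clock: 17.6 force: [0.3, -3.2, -2.6] finger_force: 1.8 
clock: 17.7 force: [0.8, -3.6, -3.1] finger_force: 1.8 
clock: 17.8 force: [0.9, -3.3, -3.0] finger_force: 1.8 
clock: 17.9 force: [1.3, -3.2, -2.0] finger_force: 1.8 
TCP [145.8  -1.2  96.4] tip-front [154.8  -1.2  23.8] world tip z 0.0631 tool x in deck [ 1.  0. -0.] F deck [-3.8 -0.8 -1.1]
top 0.96 [ 169.2 -238.2  -46.8]
top 0.56 [203.9  -5.5  -9.2]
scene 0.75 [205.6  -3.   -5.8]
scene 0.56 [ 170.5 -237.5  -47.3]
```

View pics/c4.png

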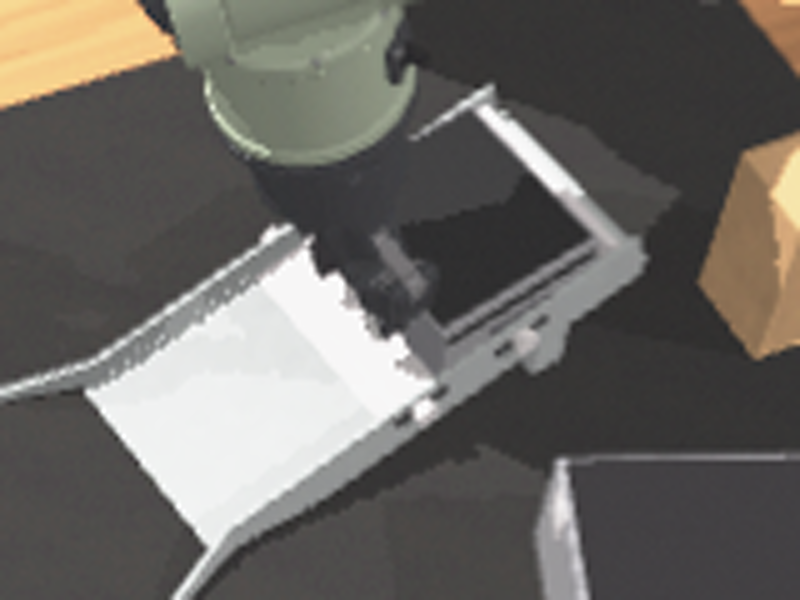

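The nose is close to the back stop, which is at about (590,220), and the tail is still on the ramp. I continue 1 mm at a time.

```bash
for i in 1 2 3 4; do python3 -m jog '[[[1,0,0,0,0,0,0.5]]]' | egrep 'force|clock' | tr '\n' ' '; echo; done
python3 -c "
from plan import *
todeck()"
```

```text
clock: 18.25 force: [0.7, -4.1, -2.8] finger_force: 1.9 
clock: 18.35 force: [0.5, -4.1, -3.2] finger_force: 1.8 
clock: 18.45 force: [1.0, -2.7, -3.4] finger_force: 1.8 
clock: 18.55 force: [-0.1, -3.9, -3.0] finger_force: 1.8 
TCP [149.7  -1.2  96.4] tip-front [158.7  -1.2  23.8] world tip z 0.0641 tool x in deck [ 1.  0. -0.] F deck [-4.5  0.6 -1.9]
```

```bash
for i in 1 2 3; do python3 -m jog '[[[1,0,0,0,0,0,0.5]]]' | egrep 'force|clock' | tr '\n' ' '; echo; done
python3 -c "
from plan import *
todeck(); crates()"
```

```text
clock: 18.65 force: [0.9, -2.7, -2.8] finger_force: 1.8 
clock: 18.75 force: [0.4, -4.0, -2.0] finger_force: 1.8 
clock: 18.85 force: [0.2, -3.4, -3.8] finger_force: 1.8 
TCP [152.8  -1.2  96.4] tip-front [161.8  -1.2  23.8] world tip z 0.0649 tool x in deck [ 1.  0. -0.] F deck [-4.3  0.3 -2.8]
top 0.85 [ 166.5 -238.9  -46.8]
top 0.76 [210.2  -5.   -6.1]
scene 0.93 [211.6  -4.7  -7.9]
scene 0.78 [ 173.9 -234.5  -46.4]
```

```bash
for i in 1 2 3; do python3 -m jog '[[[1,0,0,0,0,0,0.5]]]' | egrep 'force|clock' | tr '\n' ' '; echo; done
python3 -c "
from plan import *
todeck()"
```

```text
clock: 19.15 force: [0.4, -3.3, -2.8] finger_force: 1.9 
clock: 19.25 force: [0.7, -3.4, -3.1] finger_force: 1.8 
clock: 19.35 force: [-0.2, -2.9, -3.0] finger_force: 1.9 
TCP [155.7  -1.2  96.4] tip-front [164.7  -1.2  23.8] world tip z 0.0656 tool x in deck [ 1.  0. -0.] F deck [-3.6  0.6 -2.1]
```

```bash
for i in 1 2 3; do python3 -m jog '[[[1,0,0,0,0,0,0.5]]]' | egrep 'force|clock' | tr '\n' ' '; echo; done
python3 - <<'E'
from plan import *
todeck(); crates()
f=bot.grab_frame("scene"); u,v=pix(f,[.52,.17,.06]); x,y=int(u-50),int(v-60)
cv2.imwrite("pics/c5.png",cv2.resize(f["img"][y:y+90,x:x+120,::-1],None,fx=6.6,fy=6.6,interpolation=2))
E
```

```text
clock: 19.45 force: [3.8, -7.8, -2.4] finger_force: 4.6 
clock: 19.55 force: [2.5, -13.0, -2.9] finger_force: 6.3 
clock: 19.65 force: [3.5, -16.7, -1.5] finger_force: 8.5 
TCP [157.2  -1.6  96.7] tip-front [166.   -1.7  24.1] world tip z 0.0663 tool x in deck [ 1.    -0.001 -0.002] F deck [-16.9  -1.1   2.9]
top 0.68 [ 170.4 -236.7  -46. ]
top 0.57 [215.3  -5.2 -15.5]
scene 0.9 [221.2  -2.2 -10.5]
scene 0.61 [ 173.4 -237.9  -46. ]
```

View pics/c5.png

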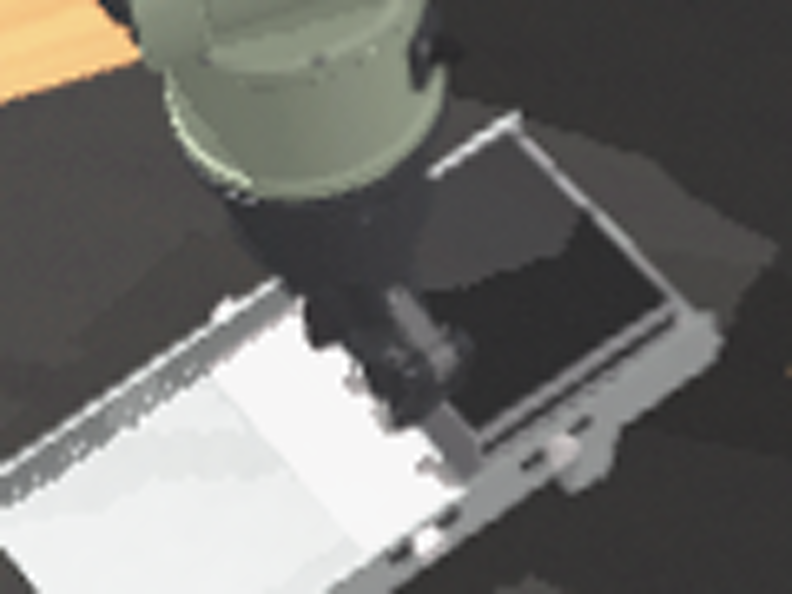

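It touches the back stop at 17 N, so I ease off straight away.

```bash
for i in 1 2 3 4 5; do python3 -m jog '[[[-1,0,0,0,0,0,0.5]]]' | egrep 'force|clock' | tr '\n' ' '; echo; done
python3 -m jog '[[[-3,0,0,0,0,0,0.5],[-5,0,0,0,0,0,0.5],[-5,0,0,0,0,0,0.5],[-10,0,0,0,0,0,0.5],[-10,0,0,0,0,0,0.5]]]'
python3 -m jog '[[[-15,0,0,0,0,0,0.5],[-15,0,0,0,0,0,0.5],[-15,0,-30,0,0,0,0.5],[-15,0,-40,0,0,0,0.5],[-40,0,-40,0,0,0,0.5]]]'
python3 -m jog '[[[-40,0,-20,0,0,0,0.5],[-40,0,-10,0,0,0,0.5],[0,0,0,0,0,0,0.5]]]'
python3 - <<'E'
from plan import *
todeck(); crates()
ts=[]
for n in("scene","top"):
  f=bot.grab_frame(n); u,v=pix(f,[.52,.17,.06]); x,y=int(u-50),int(v-60)
  ts.append(cv2.resize(f["img"][y:y+120,x:x+100,::-1],None,fx=4,fy=4,interpolation=2))
cv2.imwrite("pics/c6.png",np.hstack(ts))
E
```

```text
clock: 20.0 force: [2.8, -4.0, -3.0] finger_force: 2.8 
clock: 20.1 force: [0.6, 0.4, 0.5] finger_force: 0.3 
clock: 20.2 force: [-0.3, -0.8, -0.5] finger_force: 0.0 
clock: 20.3 force: [-0.5, 0.4, 0.3] finger_force: 0.0 
clock: 20.4 force: [-0.0, 0.9, -0.8] finger_force: 0.0 
clock: 20.9
position: [0.5261, 0.1306, 0.1241]
tool_rot: [-3.142, -0.262, 1.714]
force: [0.9, -0.9, 0.2]
grip_width: 0.0429
finger_force: 0.0
clock: 21.4
position: [0.543, 0.0131, 0.2029]
tool_rot: [3.141, -0.263, 1.717]
force: [1.4, -0.2, -0.3]
grip_width: 0.043
finger_force: 0.0
clock: 21.7
position: [0.5553, -0.078, 0.2098]
tool_rot: [3.141, -0.259, 1.707]
force: [0.3, 0.7, 0.4]
grip_width: 0.0427
finger_force: 0.0
TCP [-61.5  -0.3 233.7] tip-front [-52.8  -0.6 161.1] world tip z 0.1419 tool x in deck [ 1.    -0.007 -0.003] F deck [ 0.8 -0.4  0.2]
top 0.79 [ 169.  -234.3  -48.9]
top 0.65 [149.4   0.9  -1.6]
top 0.18 [-461.2  -32.8  127.4]
scene 0.7 [ 170.3 -237.4  -48.3]
scene 0.61 [222.3  -3.5 -11.7]
```

View pics/c6.png

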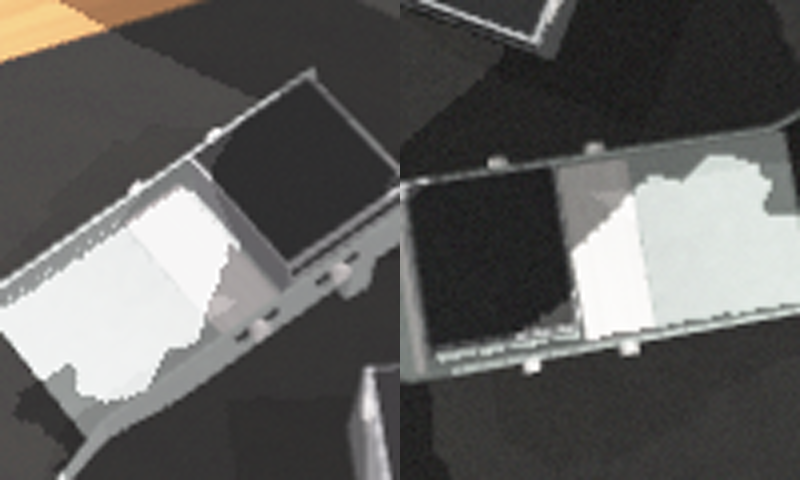

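Run:
```python
from plan import *
R=deckR(D[2]); ts=[]
for n in("scene","top"):
  f=bot.grab_frame(n); u,v=pix(f,R@[.215,0,.04]+[D[0],D[1],0]); x,y=int(u-33),int(v-37); k=12 if 0 else 6
  t=cv2.resize(f["img"][y:y+75,x:x+66,::-1],None,fx=6,fy=6,interpolation=2)
  for col,p,z in(((0,255,0),0,-.010),((0,0,255),.1,-.005)):
    for a,b in((-.05,-.055),(.05,-.055),(.05,.055),(-.05,.055)):
      q=[.217+a*np.cos(p)+.0525*np.sin(p),-.004+b,z-a*np.sin(p)+.0525*np.cos(p)]
      u,v=pix(f,R@q+[D[0],D[1],0]); c=(int((u-x+.5)*6),int((v-y+.5)*6)); cv2.drawMarker(t,c,col,1,12,1)
  ts.append(t)
cv2.imwrite("pics/c7.png",np.hstack(ts))
```

```text
(no output)
```

View pics/c7.png

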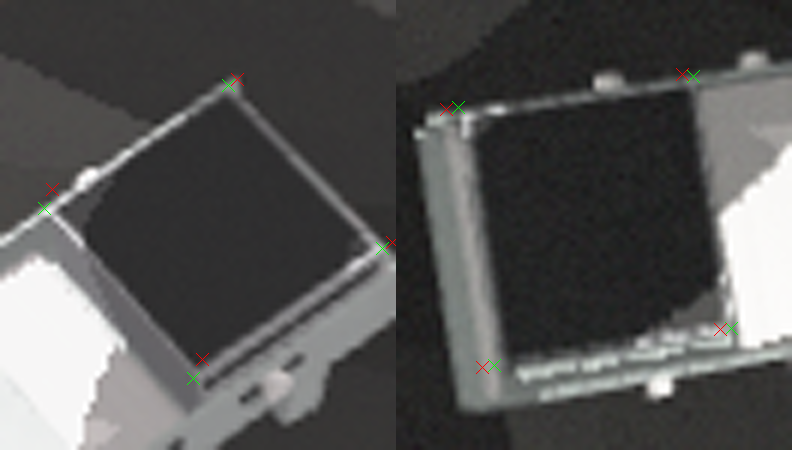

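The green markers, for the crate flat in the pocket, match all four lid corners in the scene view: (45,208), (193,378), (383,247) and (230,85). The tail-up hypothesis in red is off at the rear edge, so the crate is seated.

```bash
python3 -c "
from h import *
print(bot.job_done())"
```

```text
the job is handed in; nothing more can be done
None
```

The job is handed in: the crate was pushed up the ramp, its tail dropped behind the lip, and the camera check showed it flat in the pocket and released. The highest wrist force was about 17 N, in a brief touch on the back stop, and no verdict came back on hand-in.

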